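Queue a mandrel and feed the next one to the dial indicator

ROBOT

A 6-joint arm with a two-finger parallel gripper is mounted at the origin on a cart in front of the work surface, level with it; the furniture and walls round the work are solid. World frame = base frame: x ahead of the robot, y to its left, z up, the work surface at z = 0. Lengths are in m, angles in degrees, forces in N, time in s.
With the tool pointing down it reaches from about 0.4 to 0.825 m from the base axis. Payload 7 kg.
Tool frame: the origin (TCP) lies at the centre of the arm's flange, where the gripper is bolted on; the fingertips stand 178 mm ahead of it and the grasp point (between the pads) lies 159 mm ahead of it (tip_reach is the distance from the TCP to the fingertips, in m); z points along the fingers, y is the line along which they close (so a half turn about z gives the same grasp; the last joint's range is limited). The gripper opens to 88 mm and grips with 3 to 60 N. Pads are 19 mm wide; open, the fingers measure 130 mm over their backs; the gripper's body (78 mm by 193 mm) begins 47 mm behind the grasp point.
Start: joints at [-60.441, 20.546, 0.682, 0, -70.136, -16.507], TCP at [0.152, -0.658, 0.405] pointing down, gripper open.
Joint ranges: [-176.03, 176.03], [-82.01, 121.73], [-58.28, 71.71], [-173.87, 95.51], [-174.79, -0.11], [-173.66, 173.66]. Speed limits (degrees/s): [136.94, 136.94, 172.46, 180, 180, 180].

INTERFACE

Orientations are given as [roll, pitch, yaw] about the fixed x, y, z axes, in that order (R = Rz(yaw) Ry(pitch) Rx(roll)).
In Python, from plant import * gives the robot as it stands.
- The arm moves only by the shell command python3 -m handwheel 'ROWS'. ROWS is JSON, a list of rows, each a list of 7 numbers: the opening, from -1 (shut) to 1 (fully open), then the shift along the tool's x, y, z as a fraction of full scale, then the turn, a rotation vector about the tool's x, y, z as a fraction of full scale. A call has 1 to 5 rows; each row shifts and turns the commanded pose from where the row before left it, along the tool's axes as they then stand; what a row does not reach is not made up. Full scale, the value 1, is 0.025 m for a shift and 6 degrees for a turn. A row lasts 1/8 s, in which the tool goes at most 62.5 mm and 10.7 degrees, less where a joint would pass 70% of its speed; a pose out of reach is approached as far as the arm can. A call with a number of a shift or a turn outside -1 to 1 is refused whole. A call with a gripper value outside its range is refused whole. The fingers move at their own pace and stop on an object; the grip force is fixed at half the most. Time passes only in rows, so rows that do not move let the fingers close. It gives the time, the measured TCP pose, the force, the opening and the grip force at its end, in the units of the state.
- get_obs(): the state, without advancing time (a new reading comes with each control period).
- snapshot(name): name is "scene" or "top"; returns a dict with "color" (400x640x3 uint8, red, green, blue), "fx", "fy", "cx", "cy" (pixels), "R" (3x3) and "t" (3): a world point X has camera coordinates R X + t. Camera axes: x right, y down, z forward; pixel columns grow to the right and rows downward; lengths in m; the calibration is good to about 2 mm. A picture is of the moment at which its call begins. There is no depth.
- close_job(): hands the job in; it is judged then, once.
The state is a dict: "clock": time; "joint_pos": joint angles; "qvel": joint speeds; "tau": joint torques, N m; "tool_pos": TCP position; "orientation": TCP orientation; "force": force on the tool from outside, world axes, zero at the start; "moment": the same for the moment, N m; "opening": finger opening in m; "gripper_force": force on a finger pad.
Only numpy, scipy, OpenCV 4.12 (cv2) and the standard library are available. Lean on these libraries where they do the work, as an engineer would, in place of code of your own. Each camera call takes 0.05 s, during which the arm holds its last target. There are 200 camera calls.

TASK

A turned mandrel is lying on the bench: stand it foot down in the empty bay of the gauging loader, behind the two mandrels already waiting in its track. Swing the feed lever all the way until the row comes up solid in the shuttle, without forcing it, and let the lever spring back to rest. Then push the shuttle in to its stop, so that the front mandrel stands against the indicator and the other two wait upright in the track; leave the other things on the bench alone.

Things in the scene. Friction and masses are not known exactly. Their poses are not given: they have to be found in the camera images.
- loader: gauging loader: grey base plate 243 x 256 x 12 mm fixed to the bench. Origin under its middle, on the bench; x away from the robot, y left, z up; coordinates below are in this frame, mm. Feed track: centre line x 0, floor z 12, two rails 12 mm high, 35 mm apart, y -66 (shuttle end) to 84. Lever stop block: x -41..-19, y 98..114, top z 50. Indicator with post: x 84..162, y -111..-59, top z 64
- mandrel_new: the mandrel lying on the bench, left of the loader: turned steel, 77 mm long, 0.15 to 0.29 kg: foot 32 mm diameter, 24 mm high, then a 20 mm shank. Origin: centre of the foot's flat end; z runs along the axis towards the shank's end. Lying, it rests on the foot's inner rim and the shank's end: z axis 5.7 degrees below level, origin 17 mm above the bench. Centre of mass about 30 mm along z
- mandrel_second: the second mandrel waiting in the track, same shape and frame, upright
- mandrel_front: the front mandrel waiting in the track, nearest the shuttle, same shape and frame, upright
- bay (a point): on the track's floor (z 12), middle of the empty loading bay, loader x 0, y 35. Free from y 13 (second mandrel's foot, at most) to y 58 (pusher roller of the lever at rest, top z 76); the foot must stand between the rails. The waiting mandrels reach z 89, so only a gripper pointing straight down, with a finger on each rail side of the shank, fits
- lever (a joint): feed lever angle (rad): 0 at rest, grows anticlockwise from above (handle towards the shuttle end). Vertical pivot at x 82, y 35.5; arm at rest along (-cos 0.379, +sin 0.379). Spring 0.55 N m/rad, 0.25 N m at rest. Arm at z 38..48; upright pusher roller, diameter 18, in the track 85 mm from the pivot. With three in the row it comes up solid between 0.75 and 0.85; until then under 9 N at the handle
- lever_handle (a point): middle of the lever's upright black handle, 165 mm from the pivot, 78 mm above the bench; round, at most 24 mm in diameter, from z 48 to z 94
- shuttle (a joint): shuttle travel (m): 0 out (as it starts, nest in line with the track), 0.055 at its stop, pushed away from the robot along loader +x. About 2 N friction; stays where left. Dark steel slide 16 mm high: bottomless nest for one foot, 37 mm wide, open to the track, centred at x 0, y -85 when out, and a bar that shuts the track as it goes in. It jams if the front mandrel is not fully in the nest
- shuttle_handle (a point): middle of the shuttle's upright black handle, at loader x -90, y -91 when out, 58 mm above the bench; round, at most 24 mm in diameter, from z 28 to z 74
- gauge_seat (a point): on the plate (z 12) at loader x 52.5, y -85: where the front mandrel's origin comes to be when the shuttle is at its stop
- spindle (a joint): how far the indicator's spindle is pressed (m): 0 free, about 0.003 when a shank stands at the gauge seat; very light spring
- oil_bottle: oil bottle with red spout, diameter 53, 158 mm high; bystander. Origin under its middle
- check_weight: brass check weight, diameter 48, 64 mm high; bystander. Origin under its middle
- parts_tub: small open blue tub, 66 x 100 mm, 45 mm high, standing on the bench to the right; bystander. Origin under its middle
Not all that is in view belongs to the job. What is shaped like the mandrel_new but blue is not meant. Leave any red look-alike of the mandrel_second alone.

How it is judged:
By the outcome, as a careful person would: the job done as asked, in the order asked, and still so for the second after the job is handed in, with the robot touching nothing.
It also fails if it takes over 72 s, if anything falls off the work surface, if the arm or the gripper's body presses on something with over 40 N, if the wrist force passes 120 N, or if a joint passes its speed limit or range.

## Working session

There is one attempt and no reset: what is moved stays moved. The work goes in short steps, Python scripts to look and compute and a shell command to move; the robot and the scene stay as the last step left them, time stands still between calls to the robot, and variables do not carry over. Pictures are saved under pics/ and viewed, at most 10 in all, crops included, and the job is handed in when it is done.

```bash
mkdir -p pics
python3 - <<'E'
from plant import *
import cv2
for n in("scene","top"):
    s=snapshot(n);cv2.imwrite(f"pics/{n}0.png",s["color"][:,:,::-1])
    print(n,s["fx"],s["cx"],s["cy"],s["R"],s["t"])
o=get_obs();print(o["clock"],o["tool_pos"],o["orientation"],o["opening"])
E
```

```text
scene 404.96985611053896 318.0825408201141 196.49476224900945 [[ 0.49777335 -0.86730578 -0.00154034]
 [-0.39262371 -0.22375445 -0.89206534]
 [ 0.77334877  0.44465113 -0.45190381]] [-0.30827368  0.29285872  0.76755925]
top 415.2741154091201 322.1748752916783 196.87662920411572 [[-0.0200208  -0.99979535  0.00290377]
 [-0.98945371  0.01939681 -0.14354485]
 [ 0.14345915 -0.00574703 -0.98963955]] [-0.03283723  0.55389213  1.1069223 ]
0.1 [ 0.15238287 -0.65739832  0.4038238 ] [ 1.79915562e+02 -7.91510680e-03 -1.66954142e+02] 0.08739246089603037
```

View pics/scene0.png

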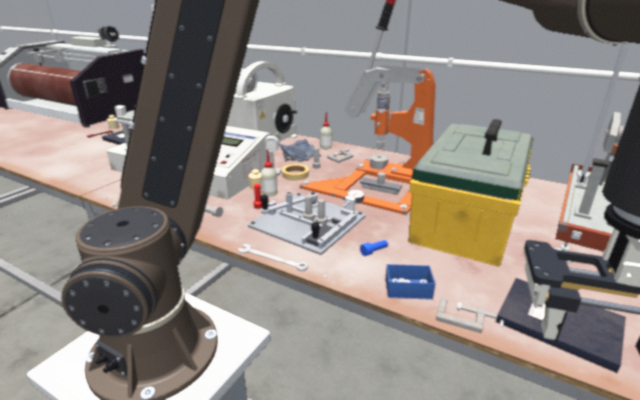

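View pics/top0.png

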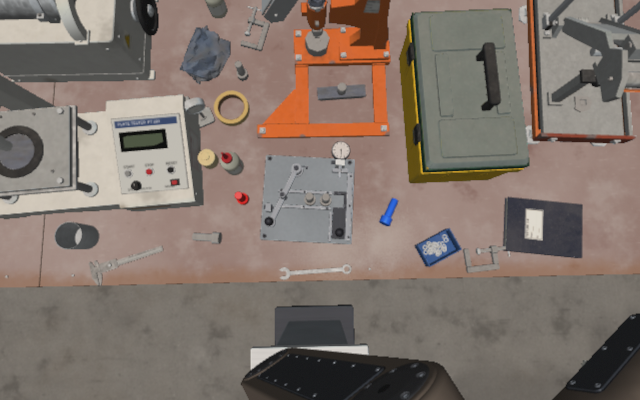

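Top view: a grey mandrel lies at about (207,238). The blue look-alike is at (389,211) and a red one stands at (242,198). The loader is centred near (307,199), with the lever handle near (298,168) and the shuttle handle near (339,232). The grey lying one, left of the loader, fits the description. I'll confirm it in an enlarged crop.

Run:
```python
import cv2
a=cv2.imread("pics/top0.png")[138:282,180:372]
a=cv2.resize(a,None,fx=4.16667,fy=4.16667,interpolation=cv2.INTER_CUBIC)
cv2.imwrite("pics/c1.png",a);print(a.shape)
```

```text
(600, 800, 3)
```

View pics/c1.png

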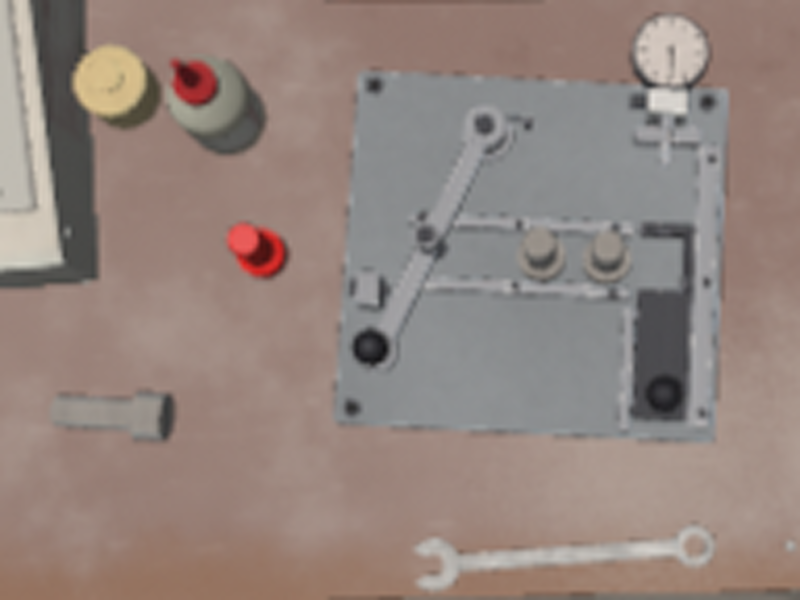

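The crop confirms it. The bare-steel lying mandrel has its foot's flat end at crop (166,416) and its shank end at (54,411), so the shank points along world +y. The red and blue ones are decoys. Loader corners are at crop (360,72), (728,90), (714,440) and (336,424).

```bash
cat > h.py <<'E'
from plant import *
import numpy as np
def ray(s,px,z):
    R=np.array(s["R"]);t=np.array(s["t"]);c=-R.T@t
    d=R.T@np.array([(px[0]-s["cx"])/s["fx"],(px[1]-s["cy"])/s["fy"],1])
    return c+d*(z-c[2])/d[2]
def proj(s,X):
    p=np.array(s["R"])@np.array(X)+np.array(s["t"]);return np.array([s["fx"]*p[0]/p[2]+s["cx"],s["fy"]*p[1]/p[2]+s["cy"]])
E
python3 - <<'E'
from h import *
s=snapshot("top")
k=4.16667
P=lambda u,v:(180+(u+.5)/k-.5,138+(v+.5)/k-.5)
# plate
c=np.array([ray(s,P(*q),.012)[:2] for q in [(360,72),(728,90),(714,440),(336,424)]])
L=np.array([(.1215,.128),(.1215,-.128),(-.1215,-.128),(-.1215,.128)])
m=c.mean(0);A=c-m
th=np.arctan2((L[:,0]*A[:,1]-L[:,1]*A[:,0]).sum(),(L*A).sum())
R=np.array([[np.cos(th),-np.sin(th)],[np.sin(th),np.cos(th)]])
print("loader",m,np.degrees(th),"resid mm",(c-m-L@R.T)*1e3)
W=lambda x,y:m+R@np.array([x,y])
print("checks: front/second tops, shuttle handle, lever handle in loader frame")
for n,q,z in[("front",(607,244),.089),("second",(541,244),.089),("shut",(664,392),.074),("lev",(370,346),.094),("pivot",(485,124),.05)]:
    print(n,R.T@(ray(s,P(*q),z)[:2]-m)*1e3)
lev=np.array([.082,.0355])+.165*np.array([-np.cos(.379),np.sin(.379)])
print("lev expected",lev)
for n,p in[("bay",(0,.035)),("lever",lev),("sh",(-.09,-.091)),("seat",(.0525,-.085))]:print(n,W(*p))
a=ray(s,P(54,411),.010);b=ray(s,P(166,416),.017);print("shankend",a,"foot",b,np.linalg.norm(a-b),np.degrees(np.arctan2(*(a-b)[[1,0]])))
for n,q in[("ftop",(152,391)),("fbot",(152,440)),("s1",(95,394)),("s2",(95,429))]:print(n,ray(s,P(*q),.015))
E
```

```text
loader [ 0.55317577 -0.00355213] -3.84318881736324 resid mm [[-0.8783465  -1.23216381]
 [-1.31571701  1.01127337]
 [ 1.83696293  1.54415907]
 [ 0.35710058 -1.32326863]]
checks: front/second tops, shuttle handle, lever handle in loader frame
front [ -2.19893857 -48.52027138]
second [-4.18605652 -6.7002472 ]
shut [-93.21146079 -89.11672957]
lev [-74.43036204  96.70280553]
pivot [80.10996292 35.92487599]
lev expected [-0.07129079  0.09654862]
bay [0.55552168 0.03136916]
lever [0.48851656 0.09755771]
sh [ 0.45727879 -0.08831515]
seat [ 0.5998605  -0.09187985]
shankend [0.45341767 0.32025408 0.01      ] foot [0.44822282 0.24347421 0.017     ] 0.07727311976337303 86.1293236008535
ftop [0.4651809  0.25357209 0.015     ]
fbot [0.4325735  0.25303073 0.015     ]
s1 [0.46393286 0.29161585 0.015     ]
s2 [0.44062655 0.29111899 0.015     ]
```

```bash
cat >> h.py <<'E'
from scipy.spatial.transform import Rotation as Ro
def plan(*targets):
    """targets: (pos, yaw, tilt) -- tilt about tool y; prints shift (fractions) and turn (fractions), from the measured pose on"""
    o=get_obs();p=np.array(o["tool_pos"]);R=Ro.from_euler("xyz",o["orientation"],degrees=True)
    print("t",o["clock"],"p",p.round(4),"rpy",np.round(o["orientation"],2),"open",o["opening"],"F",np.round(o["force"],1))
    for q,yaw,tilt in targets:
        Rt=Ro.from_euler("xyz",[180,0,yaw],degrees=True)*Ro.from_rotvec([0,tilt,0],degrees=True)
        print("shift",(R.inv().apply(np.array(q)-p)/.025).round(3),"then turn",((R.inv()*Rt).as_rotvec(degrees=True)/6).round(3));p=np.array(q);R=Rt
E
H="python3 -m handwheel"
$H '[[1,0,0,0,0,0,-1],[1,0,0,0,0,0,-1],[1,0,0,0,0,0,-1],[1,0,0,0,0,0,-1],[1,0,0,0,0,0,-1]]'
$H '[[1,0,0,0,0,0,-1],[1,0,0,0,0,0,-1],[1,0,0,0,0,0,-1],[1,0,0,0,0,0,-1],[1,0,0,0,0,0,-1]]' 
$H '[[1,0,0,0,0,0,-1],[1,0,0,0,0,0,-1],[1,0,0,0,0,0,-0.18]]'
python3 -c "
from h import *
plan(((.44,-.3,.404),-93.87,0),((.45,.33,.404),-93.87,30))"
```

```text
clock: 0.78
tool_pos: [0.1524, -0.6575, 0.4042]
orientation: [180.0, 0.0, -136.8]
force: [0.3, 0.7, -0.3]
opening: 0.0876
gripper_force: 0.0
clock: 1.4
tool_pos: [0.1524, -0.6575, 0.4042]
orientation: [180.0, 0.0, -106.8]
force: [-0.1, 0.4, 0.2]
opening: 0.0876
gripper_force: 0.0
clock: 1.78
tool_pos: [0.1524, -0.6575, 0.4043]
orientation: [180.0, 0.0, -93.9]
force: [-0.1, -0.2, -0.1]
opening: 0.0875
gripper_force: 0.0
t 1.775 p [ 0.1524 -0.6575  0.4043] rpy [ 1.7999e+02  3.0000e-02 -9.3860e+01] open 0.0875466194307592 F [-0.1 -0.2 -0.1]
shift [-15.04  -10.515   0.019] then turn [0.002 0.006 0.002]
shift [-25.17    1.302   0.   ] then turn [0. 5. 0.]
```

```bash
H="python3 -m handwheel"
for i in 1 2 3; do $H '[[1,-1,-0.7,0,0,0,0],[1,-1,-0.7,0,0,0,0],[1,-1,-0.7,0,0,0,0],[1,-1,-0.7,0,0,0,0],[1,-1,-0.7,0,0,0,0]]' | sed -n 2p; done
for i in 1 2 3 4; do $H '[[1,-1,0.08,0,0,0,0],[1,-1,0.08,0,0,0,0],[1,-1,0.08,0,0,0,0],[1,-1,0.08,0,0,0,0],[1,-1,0.08,0,0,0,0]]' | sed -n 2p; done
$H '[[1,-1,0.08,0,0,0,0],[1,-1,0.08,0,0,0,0],[1,-1,0.08,0,0,0,0]]' | sed -n 2p
$H '[[1,-0.715,0,0.037,0,1,0],[1,-0.715,0,0.037,0,1,0],[1,-0.715,0,0.037,0,1,0],[1,-0.715,0,0.037,0,1,0],[1,-0.715,0,0.037,0,1,0]]'
python3 -c "
from h import *
plan(((.4382,.4185,.2492),-93.87,30),((.4348,.3685,.1626),-93.87,30))"
```

```text
tool_pos: [0.2486, -0.5379, 0.4046]
tool_pos: [0.3444, -0.4191, 0.4047]
tool_pos: [0.4401, -0.3002, 0.4047]
tool_pos: [0.4379, -0.1749, 0.4047]
tool_pos: [0.4363, -0.0495, 0.4048]
tool_pos: [0.4348, 0.0758, 0.4048]
tool_pos: [0.4333, 0.2012, 0.4047]
tool_pos: [0.4325, 0.2772, 0.4047]
clock: 7.15
tool_pos: [0.4382, 0.3626, 0.3815]
orientation: [-179.9, -30.2, -93.9]
force: [0.4, -0.9, 0.6]
opening: 0.0875
gripper_force: 0.0
t 7.15 p [0.4382 0.3626 0.3815] rpy [-179.93  -30.18  -93.89] open 0.08750414657585577 F [ 0.4 -0.9  0.6]
shift [-4.588  0.156  3.455] then turn [-0.009 -0.03  -0.003]
shift [4.000e-03 1.000e-03 4.002e+00] then turn [0. 0. 0.]
```

```bash
H="python3 -m handwheel"
$H '[[1,-0.92,0.03,0.69,0,0,0],[1,-0.92,0.03,0.69,0,0,0],[1,-0.92,0.03,0.69,0,0,0],[1,-0.92,0.03,0.69,0,0,0],[1,-0.92,0.03,0.69,0,0,0]]' | sed -n 2p
$H '[[1,0,0,1,0,0,0],[1,0,0,1,0,0,0]]' |sed -n 2p
python3 -c "
from h import *
import cv2
s=snapshot('top');cv2.imwrite('pics/c2.png',cv2.resize(s['color'][130:290,120:330,::-1],None,fx=3.5,fy=3.5,interpolation=cv2.INTER_CUBIC))
plan(((.4348,.3685,.1626),-93.87,30))"
```

```text
tool_pos: [0.4382, 0.4189, 0.2483]
tool_pos: [0.4365, 0.3935, 0.2049]
t 8.075 p [0.4357 0.391  0.2023] rpy [179.85 -30.24 -93.88] open 0.08806853506640996 F [-1.8 -3.4 -3.1]
shift [-0.021 -0.032  1.826] then turn [ 0.025 -0.04  -0.002]
```

View pics/c2.png

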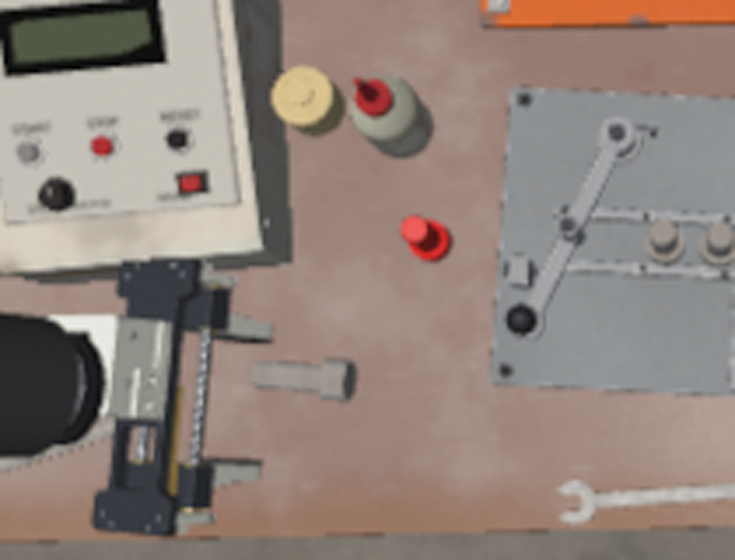

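The open fingers straddle the shank: fingers at crop (250,330) and (240,468), shank at row 375. The body's corner at (190,262) sits close to the instrument panel's front edge, so I'll shift 5 mm away from it and continue.

```bash
H="python3 -m handwheel"
$H '[[1,0,0.2,0,0,0,0],[1,0,0,0,0,0,0]]'
$H '[[1,0,0,0.6,0,0,0],[1,0,0,0.6,0,0,0],[1,0,0,0.3,0,0,0],[1,0,0,0,0,0,0]]'
python3 -c "
from h import *
plan(((.4298,.3685,.1626),-93.87,30))"
```

```text
clock: 8.32
tool_pos: [0.4316, 0.3942, 0.2072]
orientation: [-179.9, -29.9, -93.8]
force: [0.5, 0.4, 0.3]
opening: 0.0876
gripper_force: 0.0
clock: 8.82
tool_pos: [0.4304, 0.3737, 0.1732]
orientation: [180.0, -30.1, -93.9]
force: [0.2, 0.1, 0.6]
opening: 0.0877
gripper_force: 0.0
t 8.825 p [0.4304 0.3737 0.1732] rpy [179.96 -30.08 -93.87] open 0.08767701893114242 F [0.2 0.1 0.6]
shift [-0.032  0.009  0.471] then turn [ 0.006 -0.014 -0.   ]
```

```bash
H="python3 -m handwheel"
$H '[[1,0,0,0.25,0,0,0],[1,0,0,0.2,0,0,0],[1,0,0,0,0,0,0]]'
$H '[[-1,0,0,0,0,0,0],[-1,0,0,0,0,0,0],[-1,0,0,0,0,0,0],[-1,0,0,0,0,0,0],[-1,0,0,0,0,0,0]]'
$H '[[-1,0,0,0,0,0,0],[-1,0,0,0,0,0,0]]'
```

```text
clock: 9.2
tool_pos: [0.4299, 0.3684, 0.1638]
orientation: [180.0, -30.0, -93.9]
force: [-0.4, 0.8, 0.4]
opening: 0.0876
gripper_force: 0.0
clock: 9.82
tool_pos: [0.43, 0.3687, 0.1641]
orientation: [-180.0, -30.0, -93.9]
force: [0.8, -0.0, -0.4]
opening: 0.0435
gripper_force: 0.2
clock: 10.07
tool_pos: [0.43, 0.3686, 0.1641]
orientation: [180.0, -30.0, -93.9]
force: [1.2, -0.5, -1.7]
opening: 0.023
gripper_force: 1.4
```

```bash
H="python3 -m handwheel"
$H '[[-1,0,0,0,0,0,0],[-1,0,0,0,0,0,0],[-1,0,0,0,0,0,0]]' | tail -2
$H '[[-1,0.25,0,-0.43,0,0,0],[-1,0.5,0,-0.86,0,0,0],[-1,0.5,0,-0.86,0,0,0],[-1,0.5,0,-0.86,0,0,0],[-1,0.5,0,-0.86,0,0,0]]'
for i in 1 2 3; do $H '[[-1,0.715,0,0.037,0,-1,0],[-1,0.715,0,0.037,0,-1,0],[-1,0.715,0,0.037,0,-1,0],[-1,0.715,0,0.037,0,-1,0],[-1,0.715,0,0.037,0,-1,0]]'; done
python3 -c "
from h import *
import cv2
s=snapshot('scene');cv2.imwrite('pics/c3.png',cv2.resize(s['color'][130:280,150:350,::-1],None,fx=4,fy=4,interpolation=cv2.INTER_CUBIC))
plan()"
```

```text
opening: 0.0193
gripper_force: 29.2
clock: 11.08
tool_pos: [0.4299, 0.3682, 0.2775]
orientation: [180.0, -30.0, -93.9]
force: [1.0, 1.2, -2.2]
opening: 0.0189
gripper_force: 29.1
clock: 11.7
tool_pos: [0.4238, 0.2822, 0.2999]
orientation: [-180.0, 0.2, -93.9]
force: [0.6, 0.1, -2.3]
opening: 0.0192
gripper_force: 29.2
clock: 12.32
tool_pos: [0.4177, 0.1974, 0.2768]
orientation: [-179.9, 30.2, -93.7]
force: [-0.9, -1.6, -3.3]
opening: 0.0192
gripper_force: 29.2
clock: 12.95
tool_pos: [0.4146, 0.1346, 0.2143]
orientation: [-179.6, 60.2, -93.5]
force: [-0.6, -0.2, -3.1]
opening: 0.0193
gripper_force: 29.3
t 13.0 p [0.4138 0.1334 0.2114] rpy [179.81  60.44 -94.08] open 0.019368280276926456 F [ 1.  -3.8 -6.3]
```

View pics/c3.png

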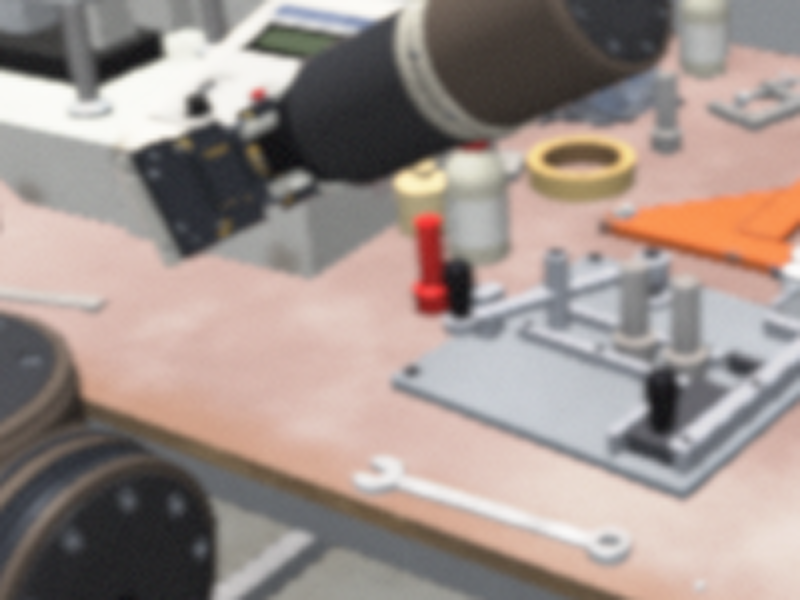

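```bash
H="python3 -m handwheel"
$H '[[-1,0.66,0,0.034,0,-0.93,0],[-1,-0.38,0,0.84,0,0,0],[-1,-0.38,0,0.84,0,0,0],[-1,-0.38,0,0.84,0,0,0],[-1,-0.38,0,0.84,0,0,0]]' | sed -n 1,4p
$H '[[-1,0,0,0,0,0,0]]' | sed -n 2,4p
python3 -c "
from h import *
import cv2
s=snapshot('top');cv2.imwrite('pics/c4.png',cv2.resize(s['color'][130:290,120:330,::-1],None,fx=3.5,fy=3.5,interpolation=cv2.INTER_CUBIC))
o=get_obs();p=np.array(o['tool_pos']);R=Ro.from_euler('xyz',o['orientation'],degrees=True)
print('grasp',p+R.apply([0,0,.171]))
plan()"
```

```text
clock: 13.62
tool_pos: [0.42, 0.2204, 0.1993]
orientation: [-179.8, 65.5, -93.7]
force: [-0.1, 0.3, -2.9]
tool_pos: [0.4198, 0.2208, 0.1994]
orientation: [-179.8, 65.6, -93.5]
force: [-0.8, -1.3, -3.2]
grasp [0.42984576 0.375481   0.12845733]
t 13.8 p [0.4196 0.2202 0.1993] rpy [-179.83   65.54  -93.57] open 0.01906285198325085 F [-0.2 -0.6 -3.7]
```

View pics/c4.png

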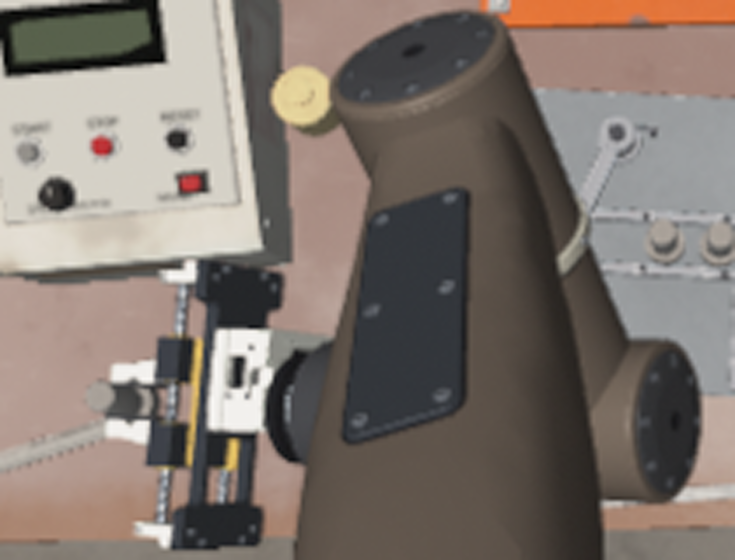

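The mandrel hangs upright in the grip, top at crop (100,397). The caliper lies nearby at around (100,440), so I'll check the clearance before setting down.

```bash
python3 -c "
from h import *
s=snapshot('top')
P=lambda u,v:(120+(u+.5)/3.5-.5,130+(v+.5)/3.5-.5)
print('top',ray(s,P(99,397),.166))
print('caliper tip',ray(s,(161,247),0),ray(s,(155,253),0))
print('panel corner',ray(s,(203,205),0),ray(s,(194,201.5),.08))
import cv2
a=cv2.imread('pics/top0.png')[215:290,85:235];cv2.imwrite('pics/c5.png',cv2.resize(a,None,fx=5,fy=5,interpolation=cv2.INTER_CUBIC))
"
```

```text
top [0.43048133 0.37962756 0.166     ]
caliper tip [0.42566545 0.4111235  0.        ] [0.4092955  0.42731299 0.        ]
panel corner [0.54220791 0.29586573 0.        ] [0.54159848 0.29728338 0.08      ]
```

View pics/c5.png

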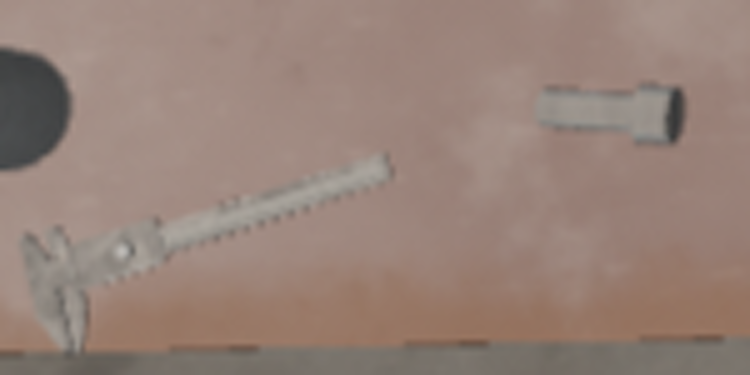

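```bash
H="python3 -m handwheel"
$H '[[-1,0.2,0,-0.44,0,0,0],[-1,0.91,0,0.41,0,0,0],[-1,0.91,0,0.41,0,0,0],[-1,0.91,0,0.41,0,0,0],[-1,0,0,0,0,0,0]]' | sed -n 2,4p
for i in 1 2 3; do $H '[[-1,0.11,0,0.05,0,0,0],[-1,0,0,0,0,0,0]]'| sed -n 2,4p; done
```

```text
tool_pos: [0.4188, 0.2061, 0.1223]
orientation: [179.4, 65.5, -94.5]
force: [-0.7, -0.3, -2.9]
tool_pos: [0.4194, 0.2073, 0.1217]
orientation: [-179.8, 65.6, -93.7]
force: [0.1, 0.2, -2.1]
tool_pos: [0.4191, 0.2075, 0.1181]
orientation: [-179.9, 65.6, -93.8]
force: [-0.1, -0.5, -2.8]
tool_pos: [0.419, 0.2075, 0.1146]
orientation: [179.9, 65.6, -93.9]
force: [-0.1, 0.5, -2.4]
```

```bash
H="python3 -m handwheel"
for i in 1 2 3; do $H '[[-1,0.07,0,0.03,0,0,0],[-1,0,0,0,0,0,0]]'| sed -n '2p;4p'; done
```

```text
tool_pos: [0.4191, 0.2074, 0.1127]
force: [0.8, 0.1, -2.0]
tool_pos: [0.4191, 0.2074, 0.1108]
force: [1.1, 0.3, -3.1]
tool_pos: [0.4191, 0.2073, 0.1089]
force: [0.1, -0.4, -1.5]
```

```bash
H="python3 -m handwheel"
for i in 1 2 3; do $H '[[-1,0.055,0,0.025,0,0,0],[-1,0,0,0,0,0,0]]'| sed -n '2p;4p'; done
```

```text
tool_pos: [0.4191, 0.2075, 0.1079]
force: [-2.0, -0.8, 3.0]
tool_pos: [0.4187, 0.2077, 0.1071]
force: [-2.0, -2.4, 9.1]
tool_pos: [0.4183, 0.2078, 0.1063]
force: [-4.3, -3.6, 15.8]
```

```bash
H="python3 -m handwheel"
$H '[[-1,-0.05,0,-0.02,0,0,0],[-1,0,0,0,0,0,0]]'| sed -n '2p;4p'
$H '[[-0.2,0,0,0,0,0,0],[0.2,0,0,0,0,0,0],[1,0,0,0,0,0,0],[1,0,0,0,0,0,0],[1,0,0,0,0,0,0]]'
$H '[[1,0,0,-0.5,0,0,0],[1,0,0,-1,0,0,0],[1,0,0,-1,0,0,0],[1,0,0,-1,0,0,0],[1,-1,0,0,0,0,0]]'
python3 -c "
from h import *
import cv2
s=snapshot('top');cv2.imwrite('pics/c6.png',cv2.resize(s['color'][190:290,100:260,::-1],None,fx=5,fy=5,interpolation=cv2.INTER_CUBIC))
plan()"
```

```text
tool_pos: [0.4184, 0.2077, 0.1069]
force: [-3.9, -1.2, 6.8]
clock: 17.6
tool_pos: [0.4192, 0.2074, 0.1058]
orientation: [180.0, 65.6, -93.9]
force: [-0.8, -0.3, 0.3]
opening: 0.0635
gripper_force: 0.0
clock: 18.23
tool_pos: [0.4143, 0.1361, 0.1648]
orientation: [179.7, 65.5, -94.3]
force: [0.5, 0.3, 0.4]
opening: 0.0876
gripper_force: 0.0
t 18.275 p [0.4151 0.1379 0.1679] rpy [-179.66   65.64  -93.66] open 0.08760178559815561 F [0.6 2.4 3.5]
```

View pics/c6.png

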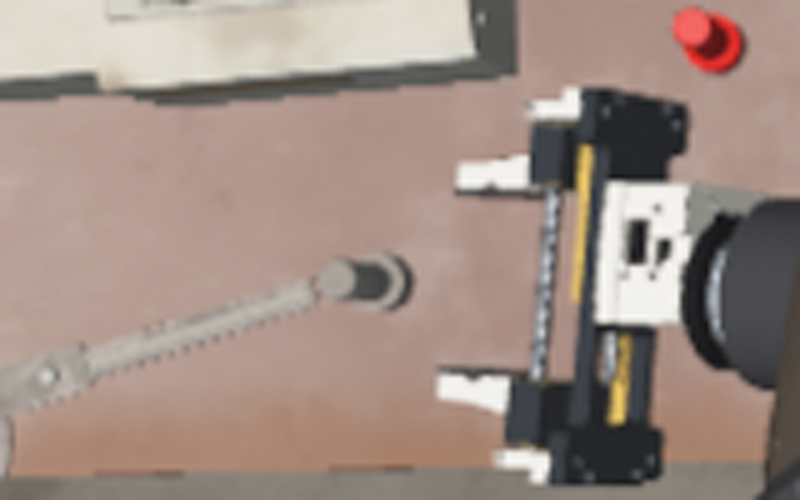

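The mandrel stands upright on the bench, top at crop (340,281), foot's right edge at (412,281), clear of the caliper.

```bash
python3 -c "
from h import *
s=snapshot('top')
P=lambda u,v:(100+(u+.5)/5-.5,190+(v+.5)/5-.5)
c=ray(s,P(340,281),.077);print('top',c,'foot right edge',ray(s,P(412,281),.012),'upper/lower',ray(s,P(395,253),.024),ray(s,P(392,310),.0))
c[2]=0
plan(((c[0],c[1],.32),-93.87,0))
"
```

```text
top [0.42602114 0.36455934 0.077     ] foot right edge [0.42743915 0.34836451 0.012     ] upper/lower [0.44257167 0.35418194 0.024     ] [0.41190062 0.36308254 0.        ]
t 18.325 p [0.4149 0.1378 0.1671] rpy [-179.47   65.61  -93.42] open 0.08735415700252777 F [ 0.7 -0.4 -0.2]
shift [-9.321  0.152  5.742] then turn [-0.036 10.935  0.016]
```

```bash
H="python3 -m handwheel"
for i in 1 2; do $H '[[1,-0.715,0,0,0,1,0],[1,-0.715,0,0,0,1,0],[1,-0.715,0,0,0,1,0],[1,-0.715,0,0,0,1,0],[1,-0.715,0,0,0,1,0]]'|sed -n 2,4p; done
$H '[[1,-0.6,0,-1,0,0.935,0],[1,0,0,0,0,0,0]]' | sed -n 2,4p
python3 -c "
from h import *
plan(((.4295,.363,.32),-93.87,0))"
```

```text
tool_pos: [0.4182, 0.1904, 0.2369]
orientation: [-179.9, 35.4, -93.8]
force: [-0.6, -1.0, -1.0]
tool_pos: [0.4232, 0.2715, 0.2717]
orientation: [-179.9, 5.3, -93.8]
force: [0.3, -0.3, -0.1]
tool_pos: [0.4247, 0.2851, 0.2988]
orientation: [-179.9, -0.0, -93.7]
force: [0.1, -0.4, 0.4]
t 19.825 p [0.4247 0.2851 0.2988] rpy [-1.7989e+02 -4.0000e-02 -9.3720e+01] open 0.08776124121597828 F [ 0.1 -0.4  0.4]
shift [-3.122  0.01  -0.852] then turn [-0.018 -0.007  0.025]
```

```bash
H="python3 -m handwheel"
$H '[[1,0,0,-0.85,-0.018,0,0.025],[1,-1,0,0,0,0,0],[1,-1,0,0,0,0,0],[1,-1,0,0,0,0,0],[1,-0.12,0.01,0.5,0,0,0]]'|sed -n 2,4p
$H '[[1,0,0,1,0,0,0],[1,0,0,1,0,0,0],[1,0,0,1,0,0,0],[1,0,0,0.5,0,0,0],[1,0,0,0,0,0,0]]'|sed -n 2,4p
$H '[[-1,0,0,0,0,0,0],[-1,0,0,0,0,0,0],[-1,0,0,0,0,0,0],[-1,0,0,0,0,0,0],[-1,0,0,0,0,0,0]]'|sed -n 2,6p
$H '[[-1,0,0,0,0,0,0],[-1,0,0,0,0,0,0],[-1,0,0,0,0,0,0],[-1,0,0,0,0,0,0],[-1,0,0,0,0,0,0]]'|sed -n 2,6p
```

```text
tool_pos: [0.4298, 0.3642, 0.3058]
orientation: [179.9, 0.0, -93.9]
force: [0.4, 0.3, -0.7]
tool_pos: [0.4291, 0.3615, 0.2177]
orientation: [179.8, -0.2, -94.0]
force: [-0.4, 0.2, -0.3]
tool_pos: [0.4293, 0.3617, 0.219]
orientation: [179.9, -0.0, -94.0]
force: [-0.8, 0.6, -0.2]
opening: 0.0431
gripper_force: 0.0
tool_pos: [0.4293, 0.3616, 0.2188]
orientation: [179.9, -0.0, -94.0]
force: [-0.2, -0.8, -1.5]
opening: 0.0198
gripper_force: 30.0
```

```bash
H="python3 -m handwheel"
$H '[[-1,0,0,-0.8,0,0,0],[-1,0,0,-1,0,0,0],[-1,0,0,-1,0,0,0],[-1,0,0,-1,0,0,0],[-1,0,0,-1,0,0,0]]'|sed -n 2,6p
python3 -c "
from h import *
plan(((.5558,.030,.34),-93.85,0))"
```

```text
tool_pos: [0.4293, 0.3615, 0.3393]
orientation: [179.9, -0.1, -94.0]
force: [0.0, -0.2, -1.8]
opening: 0.0198
gripper_force: 30.0
t 22.95 p [0.4293 0.3615 0.3393] rpy [ 1.7986e+02 -6.0000e-02 -9.4030e+01] open 0.01982216715869222 F [ 0.  -0.2 -1.8]
shift [12.87  -5.977 -0.027] then turn [ 0.024 -0.011 -0.03 ]
```

```bash
H="python3 -m handwheel"
for i in 1 2; do $H '[[-1,0.99,-0.46,0,0,0,0],[-1,0.99,-0.46,0,0,0,0],[-1,0.99,-0.46,0,0,0,0],[-1,0.99,-0.46,0,0,0,0],[-1,0.99,-0.46,0,0,0,0]]'|sed -n 2,2p; done
$H '[[-1,0.99,-0.46,0,0,0,0],[-1,0.99,-0.46,0,0,0,0],[-1,0.99,-0.46,0,0,0,0],[-1,0,0,0,0.024,-0.01,-0.03],[-1,0,0,0,0,0,0]]'|sed -n 2,2p
python3 -c "
from h import *
import cv2
plan(((.5558,.030,.253),-93.85,0))
s=snapshot('scene');cv2.imwrite('pics/c7.png',cv2.resize(s['color'][150:270,240:380,::-1],None,fx=5,fy=5,interpolation=cv2.INTER_CUBIC))
for y in(.12,): pass
"
```

```text
tool_pos: [0.4783, 0.2332, 0.3385]
tool_pos: [0.5269, 0.1058, 0.3385]
tool_pos: [0.5558, 0.0303, 0.3384]
t 24.825 p [0.5558 0.0303 0.3384] rpy [ 1.800e+02  3.000e-02 -9.387e+01] open 0.01992183469226593 F [ 0.1  0.2 -3.4]
shift [1.500e-02 1.000e-03 3.418e+00] then turn [ 0.     0.005 -0.004]
```

View pics/c7.png

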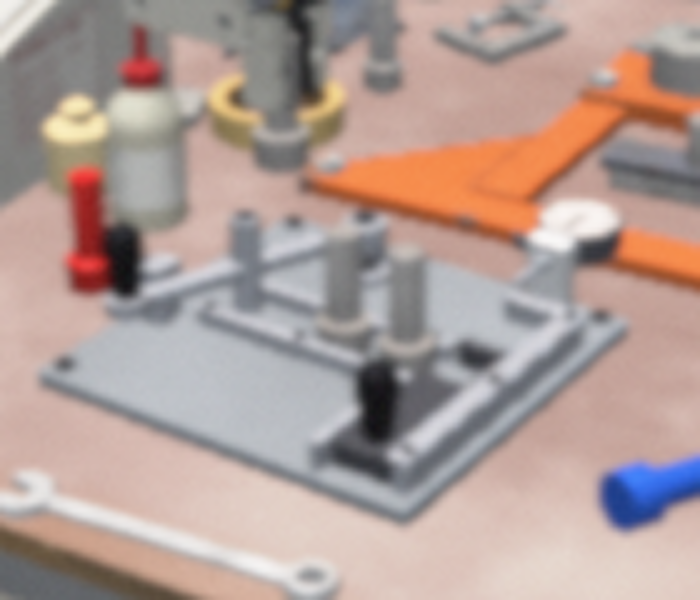

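The held mandrel hangs over the bay, foot bottom at crop (281,170). The second and front mandrels stand with their tops at (345,234) and (408,252). I'll cross-check their positions with this camera, then lower by feel.

```bash
python3 -c "
from h import *
s=snapshot('scene')
P=lambda u,v:(240+(u+.5)/5-.5,150+(v+.5)/5-.5)
for n,q,z in[('second',(345,234),.089),('front',(408,252),.089),('held foot mid',(281,149),.1314)]:print(n,ray(s,P(*q),z))
print('exp held px crop',(proj(s,(.5558,.031,.1314))-[240,150])*5,(proj(s,(.5558,.031,.1194))-[240,150])*5)
m=np.array([.5532,-.0036]);a=np.radians(-3.84)
for y in(-.0067,-.0485):print(m+y*np.array([-np.sin(a),np.cos(a)]))
"
H="python3 -m handwheel"
$H '[[-1,0,0,0.8,0,0,0],[-1,0,0,0.8,0,0,0],[-1,0,0,0.8,0,0,0],[-1,0,0,0.4,0,0,0],[-1,0,0,0,0,0,0]]'|sed -n 2,6p
```

```text
second [ 0.54959574 -0.00916502  0.089     ]
front [ 0.5479497  -0.05112632  0.089     ]
held foot mid [0.55166417 0.03389475 0.1314    ]
exp held px crop [287.21779064 145.42582941] [287.73371771 164.56458364]
[ 0.5527513  -0.01028496]
[ 0.54995193 -0.05199112]
tool_pos: [0.556, 0.0307, 0.2684]
orientation: [180.0, -0.0, -93.8]
force: [0.8, 0.8, -1.8]
opening: 0.0195
gripper_force: 30.0
```

```bash
H="python3 -m handwheel"
$H '[[-1,0,-0.03,0.4,0,0,0],[-1,0,0,0.4,0,0,0],[-1,0,0,0,0,0,0]]'|sed -n '2p;4p'
for i in 1 2 3; do $H '[[-1,0,0,0.07,0,0,0],[-1,0,0,0,0,0,0]]'|sed -n '2p;4p'; done
```

```text
tool_pos: [0.5566, 0.0301, 0.2479]
force: [-1.6, 0.3, -2.5]
tool_pos: [0.557, 0.0303, 0.2472]
force: [-0.4, -0.0, -3.0]
tool_pos: [0.5569, 0.0303, 0.2453]
force: [0.3, 0.4, -2.5]
tool_pos: [0.5569, 0.0303, 0.2434]
force: [-0.7, -0.1, -2.7]
```

```bash
H="python3 -m handwheel"
for i in 1 2 3; do $H '[[-1,0,0,0.06,0,0,0],[-1,0,0,0,0,0,0]]'|sed -n '2p;4p'; done
```

```text
tool_pos: [0.5571, 0.0303, 0.2423]
force: [-0.3, 0.4, 1.3]
tool_pos: [0.5571, 0.0303, 0.2418]
force: [-3.1, -0.8, 10.4]
tool_pos: [0.5572, 0.0303, 0.2414]
force: [-8.5, 0.8, 20.2]
```

```bash
H="python3 -m handwheel"
$H '[[-1,0,0,-0.12,0,0,0],[-1,0,0.06,0,0,0,0],[-1,0,0,0.06,0,0,0],[-1,0,0,0.06,0,0,0],[-1,0,0,0,0,0,0]]'|sed -n '2p;4p'
```

```text
tool_pos: [0.5554, 0.0304, 0.2385]
force: [-0.7, -0.0, -2.2]
```

```bash
H="python3 -m handwheel"
$H '[[-1,0,0,-0.12,0,0,0],[-1,0,0.04,0,0,0,0],[-1,0,0,0.06,0,0,0],[-1,0,0,0.06,0,0,0],[-1,0,0,0,0,0,0]]'|sed -n '2p;4p'
```

```text
tool_pos: [0.5544, 0.0304, 0.2388]
force: [-0.1, 0.1, -2.3]
```

```bash
H="python3 -m handwheel"
$H '[[-1,0,0,0.1,0,0,0],[-1,0,0,0.1,0,0,0],[-1,0,0,0,0,0,0]]'|sed -n '2p;4p'
for i in 1 2 3; do $H '[[-1,0,0,0.045,0,0,0],[-1,0,0,0,0,0,0]]'|sed -n '2p;4p'; done
```

```text
tool_pos: [0.5544, 0.0304, 0.2337]
force: [-0.2, -0.0, -3.0]
tool_pos: [0.5544, 0.0305, 0.2328]
force: [0.5, -1.3, -2.7]
tool_pos: [0.5544, 0.0305, 0.2317]
force: [-0.4, 0.0, -2.4]
tool_pos: [0.5545, 0.0305, 0.2308]
force: [-0.3, 0.1, -1.0]
```

The foot dropped between the rails and sits on the floor (foot z about 12 mm). Releasing and rising.

```bash
H="python3 -m handwheel"
$H '[[-1,0,0,0.02,0,0,0],[0,0,0,0,0,0,0],[0,0,0,0,0,0,0],[0,0,0,0,0,0,0]]'|sed -n '2p;4,6p'
$H '[[0,0,0,-0.4,0,0,0],[0,0,0,-1,0,0,0],[0,0,0,-1,0,0,0],[0,0,0,-1,0,0,0],[0,0,0,-0.4,0,0,0]]'|sed -n '2p;4,6p'
cat >> h.py <<'E'
M=np.array([.5525,-.0045]);A=np.radians(-3.84);RL=np.array([[np.cos(A),-np.sin(A)],[np.sin(A),np.cos(A)]])
W=lambda x,y,z:np.array([*(M+RL@np.array([x,y])),z])
E
python3 -c "
from h import *
import cv2
s=snapshot('top');cv2.imwrite('pics/c8.png',cv2.resize(s['color'][140:270,230:370,::-1],None,fx=4,fy=4,interpolation=cv2.INTER_CUBIC))
print('handle clearance pose tip z .054');plan((W(-.076,.124,.335),-93.84,0))
"
```

```text
tool_pos: [0.5545, 0.0305, 0.2301]
force: [1.0, 0.6, 0.4]
opening: 0.042
gripper_force: 0.0
tool_pos: [0.5547, 0.0305, 0.3272]
force: [0.2, 0.4, 0.5]
opening: 0.0437
gripper_force: 0.0
handle clearance pose tip z .054
t 30.975 p [0.5548 0.0305 0.3276] rpy [-1.7978e+02  1.0000e-01 -9.3820e+01] open 0.04396255064314342 F [0.2 0.8 2.3]
shift [-3.558  3.037 -0.3  ] then turn [-0.037  0.017  0.003]
```

View pics/c8.png

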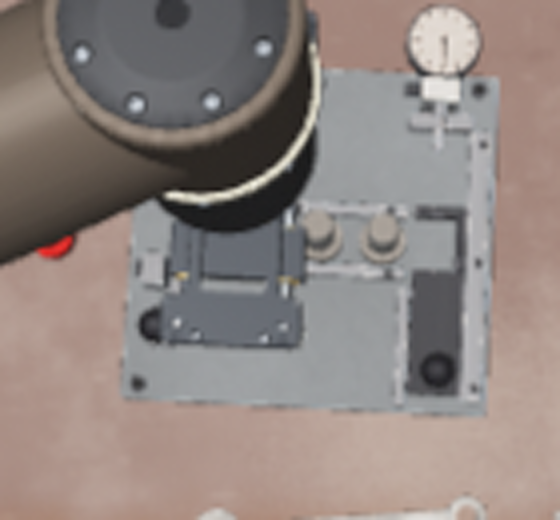

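The gripper hides the bay. The two waiting mandrels at crop (322,235) and (382,235) are undisturbed. My picture views are used up, so I'll move to the lever's +y side and check the bay by template match.

```bash
H="python3 -m handwheel"
$H '[[-1,-0.9,0.75,0,0,0,0],[-1,-0.9,0.75,0,0,0,0],[-1,-0.95,0.75,0,0,0,0],[-1,-0.95,0.75,0,0,0,0],[-1,0,0,0,0,0,0]]'|sed -n '2p;4,6p'
cat > tm.py <<'E'
from h import *
import cv2
t0=cv2.imread('pics/top0.png');t0=t0[186:206,302:318]
s=snapshot('top');g=s['color'][150:250,255:360,::-1].copy()
r=cv2.matchTemplate(g,t0,cv2.TM_CCOEFF_NORMED)
for i in range(4):
    _,v,_,l=cv2.minMaxLoc(r);u=(l[0]+255+7.5,l[1]+150+9.5);print(round(v,2),u)
    r[max(0,l[1]-7):l[1]+8,max(0,l[0]-6):l[0]+7]=-1
s['t']
for n,q in dict(bay=(0,.035),second=(0,-.007),front=(0,-.0485),seat=(.0525,-.085)).items(): print(n,proj(s,W(*q,.06)).round(1))
cv2.imwrite('pics/last.png',s['color'][:,:,::-1])
E
python3 tm.py; python3 -c "
from h import *
plan((W(-.076,.128,.234),-93.84,0))"
```

```text
tool_pos: [0.4848, 0.1287, 0.3246]
force: [-0.6, -0.4, -0.5]
opening: 0.0023
gripper_force: 0.0
1.0 (309.5, 195.5)
0.79 (293.5, 194.5)
0.75 (325.5, 196.5)
0.51 (335.5, 204.5)
bay [294.8 195.7]
second [310.3 196.5]
front [325.6 197.2]
seat [339.8 178.8]
t 31.65 p [0.4853 0.1282 0.3247] rpy [ 1.800e+02  1.000e-02 -9.374e+01] open 0.0009867465863280704 F [-0.4 -0.  -0. ]
shift [-3.000e-03  1.000e-03  3.628e+00] then turn [0.    0.002 0.017]
```

The match shows the new mandrel standing in the bay at (293.5,194.5), in line with the others. Lowering beside the lever handle and starting the push.

```bash
H="python3 -m handwheel"
$H '[[-1,0,0,1,0,0,0],[-1,0,0,1,0,0,0],[-1,0,0,1,0,0,0],[-1,0,0,0.62,0,0,0],[-1,0,0,0,0,0,0]]'|sed -n '2p;4p'
$H '[[-1,0.3,0,0,0,0,0],[-1,0.3,0,0,0,0,0],[-1,0.4,0,0,0,0,0]]'|sed -n '2p;4p'
$H '[[-1,0.4,0,0,0,0,0],[-1,0.4,0,0,0,0,0],[-1,0.4,0,0,0,0,0]]'|sed -n '2p;4p'
$H '[[-1,0.4,0,0,0,0,0],[-1,0.4,0,0,0,0,0],[-1,0.4,0,0,0,0,0]]'|sed -n '2p;4p'
python3 -c "
from h import *
o=get_obs();print((RL.T@(np.array(o['tool_pos'])[:2]-M))*1e3)"
```

```text
tool_pos: [0.4857, 0.1269, 0.2332]
force: [0.6, 0.5, 0.3]
tool_pos: [0.4834, 0.1023, 0.2349]
force: [-5.6, 6.2, -1.0]
tool_pos: [0.482, 0.0724, 0.235]
force: [-2.6, 5.1, 0.5]
tool_pos: [0.4799, 0.0425, 0.235]
force: [-2.2, 5.6, -0.1]
[-75.61693064  41.99420288]
```

```bash
H="python3 -m handwheel"
$H '[[-1,0.4,0,0,0,0,0],[-1,0.4,0,0,0,0,0],[-1,0.4,0,0,0,0,0]]'|sed -n '2p;4p'
for i in 1 2 3; do $H '[[-1,0.15,0,0,0,0,0],[-1,0,0,0,0,0,0]]'|sed -n '2p;4p';done
python3 tm.py
```

```text
tool_pos: [0.4797, 0.0133, 0.2357]
force: [4.0, 6.6, -2.1]
tool_pos: [0.4795, 0.0096, 0.2358]
force: [3.2, 5.0, -1.2]
tool_pos: [0.4794, 0.006, 0.2359]
force: [4.3, 4.8, 0.1]
tool_pos: [0.4791, 0.0023, 0.2359]
force: [2.9, 5.1, -1.1]
0.57 (295.5, 196.5)
0.53 (264.5, 191.5)
0.49 (281.5, 179.5)
0.49 (336.5, 187.5)
bay [294.8 195.7]
second [310.3 196.5]
front [325.6 197.2]
seat [339.8 178.8]
```

```bash
H="python3 -m handwheel"
for i in 1 2 3 4; do $H '[[-1,0.08,0,0,0,0,0],[-1,0,0,0,0,0,0]]'|sed -n '2p;4p';done
```

```text
tool_pos: [0.4791, 0.0004, 0.2359]
force: [3.0, 6.4, -0.3]
tool_pos: [0.4791, -0.0015, 0.236]
force: [3.6, 6.5, -1.4]
tool_pos: [0.4792, -0.0034, 0.2361]
force: [6.1, 6.3, -3.1]
tool_pos: [0.4794, -0.0052, 0.2361]
force: [6.8, 7.9, -2.6]
```

```bash
H="python3 -m handwheel"
for i in 1 2 3; do $H '[[-1,0.05,0,0,0,0,0],[-1,0,0,0,0,0,0]]'|sed -n '2p;4p';done
```

```text
tool_pos: [0.4796, -0.0063, 0.2362]
force: [6.5, 8.7, -4.1]
tool_pos: [0.4795, -0.0076, 0.2363]
force: [7.3, 8.0, -2.4]
tool_pos: [0.4797, -0.0087, 0.2363]
force: [7.6, 7.8, -3.4]
```

The force on the tool is mostly radial: the handle drags +x along its arc while I push straight. I'll follow the arc by also moving +x.

```bash
H="python3 -m handwheel"
$H '[[-1,0,-0.12,0,0,0,0],[-1,0,0,0,0,0,0]]'|sed -n '2p;4p'
for i in 1 2 3; do $H '[[-1,0.05,-0.03,0,0,0,0],[-1,0,0,0,0,0,0]]'|sed -n '2p;4p';done
```

```text
tool_pos: [0.481, -0.0096, 0.2358]
force: [1.9, 7.3, 1.8]
tool_pos: [0.4815, -0.0109, 0.2358]
force: [1.1, 8.4, 2.0]
tool_pos: [0.482, -0.0122, 0.2358]
force: [-0.0, 7.2, 3.5]
tool_pos: [0.4825, -0.0133, 0.2357]
force: [-1.7, 10.7, 4.4]
```

```bash
H="python3 -m handwheel"
for i in 1 2; do $H '[[-1,0.04,-0.02,0,0,0,0],[-1,0,0,0,0,0,0]]'|sed -n '2p;4p';done
python3 - <<'E'
from h import *
import cv2
s=snapshot('top');c=s['color']
hsv=cv2.cvtColor(c,cv2.COLOR_RGB2GRAY)
for n,th in(('0',0),('.7',.7),('.75',.75),('.8',.8),('.85',.85)):
    a=np.pi-.379+th;print(n,proj(s,W(.082+.165*np.cos(a),.0355+.165*np.sin(a),.094)).round(1),proj(s,W(.082+.1*np.cos(a),.0355+.1*np.sin(a),.048)).round(1))
for y in(-.085,-.053,-.021):print('row',proj(s,W(0,y,.089)).round(1))
r=hsv[192:196,255:360].mean(0).round().astype(int);print(list(enumerate(r,255))[:])
E
```

```text
tool_pos: [0.4828, -0.0141, 0.2357]
force: [-3.1, 13.5, 5.1]
tool_pos: [0.4831, -0.0148, 0.2357]
force: [-4.6, 16.7, 5.1]
0 [268.9 219.7] [281.2 199.7]
.7 [312.2 223. ] [306.2 201.6]
.75 [315.2 222.1] [307.9 201. ]
.8 [318.2 221. ] [309.6 200.4]
.85 [321.1 219.8] [311.3 199.7]
row [339.5 196.3]
row [327.4 195.7]
row [315.3 195.1]
[(255, np.int64(151)), (256, np.int64(152)), (257, np.int64(152)), (258, np.int64(152)), (259, np.int64(154)), (260, np.int64(155)), (261, np.int64(154)), (262, np.int64(147)), (263, np.int64(138)), (264, np.int64(144)), (265, np.int64(137)), (266, np.int64(126)), (267, np.int64(116)), (268, np.int64(108)), (269, np.int64(107)), (270, np.int64(99)), (271, np.int64(89)), (272, np.int64(83)), (273, np.int64(80)), (274, np.int64(79)), (275, np.int64(80)), (276, np.int64(82)), (277, np.int64(84)), (278, np.int64(84)), (279, np.int64(91)), (280, np.int64(118)), (281, np.int64(134)), (282, np.int64(125)), (283, np.int64(92)), (284, np.int64(84)), (285, np.int64(98)), (286, np.int64(122)), (287, np.int64(140)), (288, np.int64(135)), (289, np.int64(98)), (290, np.in
[... 797 characters left out ...]
64(135)), (328, np.int64(119)), (329, np.int64(81)), (330, np.int64(74)), (331, np.int64(74)), (332, np.int64(97)), (333, np.int64(119)), (334, np.int64(106)), (335, np.int64(87)), (336, np.int64(80)), (337, np.int64(91)), (338, np.int64(102)), (339, np.int64(102)), (340, np.int64(97)), (341, np.int64(88)), (342, np.int64(86)), (343, np.int64(87)), (344, np.int64(80)), (345, np.int64(84)), (346, np.int64(122)), (347, np.int64(170)), (348, np.int64(170)), (349, np.int64(170)), (350, np.int64(168)), (351, np.int64(159)), (352, np.int64(140)), (353, np.int64(140)), (354, np.int64(137)), (355, np.int64(137)), (356, np.int64(138)), (357, np.int64(139)), (358, np.int64(140)), (359, np.int64(139))]
```

The force rises from 8 to 17 N over the last few millimetres while motion falls short of command, so the row is solid. Backing off so that the lever follows to rest.

```bash
H="python3 -m handwheel"
$H '[[-1,-0.2,0.03,0,0,0,0],[-1,-0.4,0.1,0,0,0,0],[-1,-0.5,0.1,0,0,0,0],[-1,-0.5,0.1,0,0,0,0],[-1,-0.5,0,0,0,0,0]]'|sed -n '1,2p;4p'
$H '[[-1,-0.5,0,0,0,0,0],[-1,-0.5,0,0,0,0,0],[-1,-0.5,0,0,0,0,0],[-1,-0.5,0,0,0,0,0],[-1,-0.5,0,0,0,0,0]]'|sed -n '2p;4p'
$H '[[-1,-0.5,0,0,0,0,0],[-1,-0.5,0,0,0,0,0],[-1,-0.5,0,0,0,0,0],[-1,-0.4,0,-1,0,0,0],[-1,0,0,-1,0,0,0]]'|sed -n '2p;4p'
python3 - <<'E'
from h import *
import cv2
t0=cv2.imread('pics/top0.png')
s=snapshot('top');c=np.ascontiguousarray(s['color'][:,:,::-1]);cv2.imwrite('pics/after.png',c)
def m(name,box,reg,n=1,up=4):
    T=cv2.resize(t0[box[1]:box[3],box[0]:box[2]],None,fx=up,fy=up,interpolation=cv2.INTER_CUBIC)
    G=cv2.resize(c[reg[1]:reg[3],reg[0]:reg[2]],None,fx=up,fy=up,interpolation=cv2.INTER_CUBIC)
    r=cv2.matchTemplate(G,T,cv2.TM_CCOEFF_NORMED)
    for i in range(n):
        _,v,_,l=cv2.minMaxLoc(r);print(name,round(v,2),l[0]/up+reg[0]-box[0],l[1]/up+reg[1]-box[1],'-> u',l[0]/up+reg[0]+(box[2]-box[0])/2)
        r[max(0,l[1]-20):l[1]+20,max(0,l[0]-28):l[0]+29]=-1
m('second-shift',(304,190,316,206),(270,182,352,214),3)
m('handle-shift',(262,214,276,228),(250,204,330,236))
for y in(-.085,-.053,-.021):print('row expect shift',(proj(s,W(0,y,.089))-proj(s,W(0,-.007,.089))).round(1))
print(get_obs()['clock'])
E
```

```text
clock: 38.5
tool_pos: [0.4775, 0.0377, 0.2346]
force: [-2.1, 2.3, 0.1]
tool_pos: [0.4821, 0.1, 0.2347]
force: [1.1, 1.9, 0.1]
tool_pos: [0.4849, 0.1473, 0.2848]
force: [0.3, 0.8, -0.9]
second-shift 0.86 6.25 0.75 -> u 316.25
second-shift 0.72 17.5 1.5 -> u 327.5
second-shift 0.57 27.0 -7.5 -> u 337.0
handle-shift 1.0 0.0 0.0 -> u 269.0
row expect shift [29.5  1.4]
row expect shift [17.4  0.8]
row expect shift [5.3 0.2]
39.8
```

Run:
```python
from h import *
import cv2
a=cv2.imread('pics/after.png');g=cv2.cvtColor(a,cv2.COLOR_BGR2GRAY);b=cv2.cvtColor(cv2.imread('pics/top0.png'),cv2.COLOR_BGR2GRAY)
for n,i in(('before',b),('after',g)):
    print(n);print('u',*range(302,350,1))
    for v in range(188,206,2):print(v,*i[v,302:350])
s=snapshot('top')
for y in(-.085,-.053,-.021):print(y,'top',proj(s,W(0,y,.089)).round(1),'foot',proj(s,W(0,y,.036)).round(1))
print('second before',proj(s,W(0,-.007,.089)).round(1))
```

```text
before
u 302 303 304 305 306 307 308 309 310 311 312 313 314 315 316 317 318 319 320 321 322 323 324 325 326 327 328 329 330 331 332 333 334 335 336 337 338 339 340 341 342 343 344 345 346 347 348 349
188 139 140 140 140 140 141 140 141 141 140 140 140 139 140 139 139 139 140 141 140 140 140 140 141 142 143 144 144 143 142 142 143 142 142 143 143 142 142 143 144 145 145 145 145 148 155 161 159
190 153 146 131 149 161 149 149 149 152 156 148 144 138 123 128 141 141 135 122 128 140 139 141 142 141 142 142 141 140 141 141 141 141 143 142 143 143 142 143 143 145 144 144 145 151 161 160 159
192 151 136 89 128 164 140 148 153 154 152 162 163 163 162 162 162 162 163 163 163 163 163 165 165 138 91 110 153 166 157 141 129 95 76 76 83 91 83 83 83 84 88 87 91 115 154 160 158
194 131 132 133 130 133 146 146 146 147 141 120 104 127 125 120 122 124 123 122 125 129 138 149 147 146 138 130 120 123 137 138 121 87 81 75 68 77 79 77 64 54 55 62 75 115 164 159 158
196 138 139 136 134 146 146 145 145 146 147 139 128 145 139 137 138 137 136 136 134 132 146 145 145 145 146 141 127 130 140 140 141 141 141 1
[... 2187 characters left out ...]
46 145 148 154 146 114 111 126 132 126 106 81 115 157 155 148 121 104 129 149 153 146 128 109 136 157 156 141 116 148 156 155 156 157 149 138 136 98 78 116 169 169 168
202 146 146 145 145 145 146 145 146 143 143 147 108 85 77 75 79 112 149 146 117 140 141 93 82 83 81 77 81 120 151 145 158 141 94 97 110 119 119 112 108 133 144 99 75 114 170 170 169
204 146 145 146 146 146 147 146 145 139 124 125 149 156 151 153 158 148 120 113 134 126 126 145 145 135 136 138 143 150 140 131 127 154 136 107 81 78 90 114 147 149 118 88 83 125 170 159 137
-0.085 top [339.5 196.3] foot [338.6 199. ]
-0.053 top [327.4 195.7] foot [327.1 198.5]
-0.021 top [315.3 195.1] foot [315.6 197.9]
second before [310.  194.9]
```

The row is up solid: shank tops at u≈315, 327 and 338.5, touching spacing, with the front foot against the nest's far wall. The lever is back at rest (0 px shift). Next, the shuttle.

```bash
H="python3 -m handwheel"
$H '[[-1,0,0.8,-0.5,0,0,0],[-1,0,0.8,0,0,0,0],[-1,0,0.75,0,0,0,0]]'|sed -n '2p;4p'
python3 -c "
from h import *
plan((W(-.136,-.091,.297),-93.84,0),(W(-.136,-.091,.218),-93.84,0))"
```

```text
tool_pos: [0.4254, 0.1504, 0.2967]
force: [-0.0, 0.7, -0.2]
t 40.225 p [0.4254 0.1504 0.2967] rpy [180.    -0.   -93.86] open 0.0003866319071208279 F [-0.   0.7 -0.2]
shift [ 9.482 -0.051 -0.012] then turn [ 0.001 -0.    -0.004]
shift [ 0.   -0.    3.16] then turn [0. 0. 0.]
```

```bash
H="python3 -m handwheel"
for i in 1 2; do $H '[[-1,0.95,0,0,0,0,0],[-1,0.95,0,0,0,0,0],[-1,0.95,0,0,0,0,0],[-1,0.95,0,0,0,0,0],[-1,0.95,0,0,0,0,0]]'|sed -n '2p;4p'; done
$H '[[-1,0,0,1,0,0,0],[-1,0,0,1,0,0,0],[-1,0,0,1,0,0,0],[-1,0,0,0.15,0,0,0],[-1,0,0,0,0,0,0]]'|sed -n '2p;4p'
for i in 1 2 3; do $H '[[-1,0,-0.2,0,0,0,0],[-1,0,-0.2,0,0,0,0]]'|sed -n '2p;4p';done
python3 -c "
from h import *
o=get_obs();print((RL.T@(np.array(o['tool_pos'])[:2]-M))*1e3)"
```

```text
tool_pos: [0.4178, 0.0314, 0.2967]
force: [0.8, -0.6, -0.1]
tool_pos: [0.41, -0.087, 0.2966]
force: [-0.3, 0.2, 0.3]
tool_pos: [0.4106, -0.0863, 0.2184]
force: [0.5, -0.6, 0.1]
tool_pos: [0.4213, -0.087, 0.2191]
force: [-0.4, 0.2, -0.2]
tool_pos: [0.4301, -0.0879, 0.2182]
force: [-4.8, 2.5, 3.9]
tool_pos: [0.4406, -0.0886, 0.2182]
force: [-4.0, 0.0, 2.0]
[-105.98288503  -91.35946321]
```

```bash
H="python3 -m handwheel"
for i in 1 2 3; do $H '[[-1,0,-0.2,0,0,0,0],[-1,0,-0.2,0,0,0,0]]'|sed -n '2p;4p';done
```

```text
tool_pos: [0.4507, -0.0892, 0.2182]
force: [-3.9, -0.7, 2.5]
tool_pos: [0.4607, -0.0899, 0.2182]
force: [-3.6, -1.3, 2.4]
tool_pos: [0.4707, -0.0905, 0.2182]
force: [-3.6, -2.3, 2.8]
```

```bash
H="python3 -m handwheel"
for i in 1 2 3 4 5; do $H '[[-1,0,-0.12,0,0,0,0],[-1,0,0,0,0,0,0]]'|sed -n '2p;4p';done
```

```text
tool_pos: [0.4739, -0.0906, 0.2183]
force: [-1.0, -1.2, 0.4]
tool_pos: [0.4767, -0.0907, 0.2183]
force: [-1.6, -1.7, -0.4]
tool_pos: [0.4795, -0.091, 0.2183]
force: [-3.2, -0.5, 1.4]
tool_pos: [0.4813, -0.0913, 0.218]
force: [-8.6, 2.3, 5.5]
tool_pos: [0.4823, -0.0915, 0.2177]
force: [-17.8, 6.9, 15.4]
```

The force rises sharply after about 55 mm of travel, which is the stop. Backing off, lifting clear and verifying.

```bash
H="python3 -m handwheel"
$H '[[-1,0,0.4,0,0,0,0],[-1,0,0.8,0,0,0,0],[-1,0,0.8,-0.8,0,0,0],[-1,0,0.8,-1,0,0,0],[-1,0,0,-1,0,0,0]]'|sed -n '1,2p;4p'
python3 - <<'E'
from h import *
import cv2
s=snapshot('top');c=np.ascontiguousarray(s['color'][:,:,::-1]);cv2.imwrite('pics/fin.png',c);t0=cv2.imread('pics/top0.png')
def m(name,src,box,reg,up=4):
    T,G=[cv2.resize(i[b[1]:b[3],b[0]:b[2]],None,fx=up,fy=up,interpolation=cv2.INTER_CUBIC) for i,b in((src,box),(c,reg))]
    _,v,_,l=cv2.minMaxLoc(cv2.matchTemplate(G,T,cv2.TM_CCOEFF_NORMED));print(name,round(v,2),'shift',l[0]/up+reg[0]-box[0],l[1]/up+reg[1]-box[1])
a=cv2.imread('pics/after.png')
m('shuttle handle',t0,(332,225,347,239),(322,195,355,250))
m('lever handle',t0,(262,214,276,228),(255,207,283,235))
m('front',a,(333,192,345,206),(325,165,352,212))
m('second',a,(323,192,333,206),(315,185,340,212))
m('new',a,(309,192,321,206),(300,185,330,212))
print('exp shuttle',proj(s,W(-.035,-.091,.074))-proj(s,W(-.09,-.091,.074)),'front',proj(s,W(.0525,-.085,.089))-proj(s,W(0,-.085,.089)))
g=cv2.cvtColor(c,cv2.COLOR_BGR2GRAY)
for v in range(168,206,2):print(v,*g[v,306:348])
E
```

```text
clock: 45.48
tool_pos: [0.415, -0.0867, 0.2894]
force: [0.3, -0.0, 0.6]
shuttle handle 0.64 shift 1.5 -30.0
lever handle 1.0 shift 0.0 0.0
front 0.75 shift 0.75 -19.5
second 0.81 shift 0.0 -0.25
new 0.98 shift 0.0 0.0
exp shuttle [  0.84100669 -20.62625952] front [  0.80864994 -19.49372005]
168 72 103 148 147 147 147 148 149 149 149 150 149 149 148 149 149 149 150 150 150 150 151 151 151 151 153 156 162 157 147 146 138 139 164 154 145 130 135 150 164 168 155
170 148 148 148 149 149 149 150 149 148 148 149 149 149 150 149 148 148 149 150 149 150 151 151 151 151 144 142 167 167 167 167 168 168 170 157 138 168 168 168 169 168 165
172 147 149 149 149 149 149 150 151 150 150 150 150 150 150 150 149 148 149 150 151 151 152 151 152 152 144 121 114 117 112 113 109 139 180 158 117 131 130 135 118 118 128
174 147 148 148 149 150 150 150 150 150 150 149 149 148 149 150 150 150 150 150 151 151 151 152 153 153 153 153 144 109 62 62 69 126 176 145 92 73 74 81 88 80 130
176 149 149 149 149 149 149 150 150 151 150 149 150 150 151 150 150 150 150 150 151 152 152 153 154 154 154 153 153 148 132 124 13
[... 1600 characters left out ...]
154 153 152 153 154 145 129 140 106 82 80 81 80 80 79 81 82 80 80 80 81 130 182
198 145 143 143 144 149 149 144 154 154 154 153 152 135 123 154 153 149 139 145 154 154 153 154 153 140 130 145 113 81 79 80 80 80 80 81 81 81 80 80 81 124 173
200 144 145 143 146 152 143 114 118 126 131 123 101 78 112 155 154 146 120 99 120 134 134 126 104 99 137 142 99 81 80 80 80 80 80 81 81 80 80 80 77 115 168
202 143 144 144 144 150 156 146 105 77 77 74 78 113 151 144 116 138 144 108 84 78 76 76 94 124 138 126 93 81 79 80 80 80 80 81 81 80 79 79 75 113 168
204 145 146 144 143 140 132 132 147 154 148 152 156 147 122 121 132 120 118 146 152 149 137 79 93 94 74 78 82 86 102 114 82 85 83 83 83 84 86 85 85 90 105
```

Run:
```python
import cv2,numpy as np
for f,(v0,v1) in(('top0',(222,243)),('fin',(200,224))):
    g=cv2.cvtColor(cv2.imread(f'pics/{f}.png'),cv2.COLOR_BGR2GRAY)[v0:v1,331:349].astype(float)
    w=np.clip(60-g,0,25);v,u=np.mgrid[v0:v1,331:349];print(f,w.sum(),(w*u).sum()/w.sum(),(w*v).sum()/w.sum())
    print(g[:, 9].astype(int))
```

```text
top0 1056.0 339.1041666666667 232.20549242424244
[ 77  77  76  77  77  71  49  33  42  53  58  51  39  34  41  66  72 121
 140 140 139]
fin 0.0 nan nan
[ 81  80  81  71  83  93  93  93  93  93  85  89 108 121 120 101  81  78
  81  83  86  89  90  91]<stdin>:4: RuntimeWarning: invalid value encountered in scalar divide
```

The gripper itself hides the shuttle handle, so I'll move it aside and re-measure.

```bash
H="python3 -m handwheel"
$H '[[-1,0,0,-1,0,0,0],[-1,1,0,-1,0,0,0],[-1,1,0,-1,0,0,0],[-1,1,0,-1,0,0,0],[-1,1,0,-1,0,0,0]]'|sed -n '1,2p;4p'
$H '[[-1,1,0,0,0,0,0],[-1,1,0,0,0,0,0],[-1,1,0,0,0,0,0],[-1,1,0,0,0,0,0],[-1,0,0,0,0,0,0]]'|sed -n '1,2p;4p'
python3 - <<'E'
from h import *
import cv2
s=snapshot('top');cv2.imwrite('pics/fin2.png',s['color'][:,:,::-1])
for f,(v0,v1) in(('top0',(222,243)),('fin2',(201,222))):
    g=cv2.cvtColor(cv2.imread(f'pics/{f}.png'),cv2.COLOR_BGR2GRAY)[v0:v1,331:349].astype(float)
    w=np.clip(60-g,0,25);v,u=np.mgrid[v0:v1,331:349];print(f,w.sum(),(w*u).sum()/w.sum(),(w*v).sum()/w.sum())
print('exp',proj(s,W(-.035,-.091,.06))-proj(s,W(-.09,-.091,.06)))
E
```

```text
clock: 46.15
tool_pos: [0.4092, -0.1874, 0.4146]
force: [0.9, -0.1, -0.7]
clock: 46.78
tool_pos: [0.4025, -0.2877, 0.4132]
force: [0.1, 0.3, 1.0]
top0 1056.0 339.1041666666667 232.20549242424244
fin2 0.0 nan nan
exp [  0.83229365 -20.37374075]<stdin>:6: RuntimeWarning: invalid value encountered in scalar divide
```

Run:
```python
import cv2,numpy as np
g=cv2.cvtColor(cv2.imread('pics/fin2.png'),cv2.COLOR_BGR2GRAY)
for v in range(186,246,3):print(v,*g[v,326:352])
```

```text
186 92 101 101 101 101 100 100 100 99 100 99 98 98 98 98 97 97 97 96 96 95 95 95 95 95 94
189 100 104 105 104 103 103 103 103 103 102 102 102 102 103 102 101 101 102 101 101 100 101 100 100 99 99
192 108 108 108 107 107 106 106 106 106 106 105 106 105 105 104 105 104 104 104 104 103 103 103 103 103 102
195 116 115 114 113 112 112 111 111 111 111 110 110 109 109 108 108 107 107 107 106 106 106 106 106 106 105
198 126 125 124 123 123 122 121 120 119 118 118 117 116 116 115 114 113 113 112 112 112 112 111 111 110 110
201 135 135 134 134 132 132 131 131 129 128 128 127 126 125 124 123 123 122 121 121 120 120 119 118 117 116
204 141 141 141 140 140 139 139 138 138 137 136 136 136 135 134 133 133 132 131 130 130 129 128 127 126 125
207 138 138 138 138 140 140 140 141 141 141 141 141 141 140 139 139 139 138 138 137 137 137 136 135 135 135
210 128 129 130 130 131 132 132 133 133 134 135 135 135 135 136 136 137 138 138 138 139 138 139 139 139 139
213 117 117 118 119 120 120 121 121 122 123 124 125 125 126 127 128 128 129 130 131 131 131 132 132 132 133
216 109 110 110 110 111 111 113 112 113 
[... 164 characters left out ...]
101 100 102
222 101 101 101 102 102 102 103 103 103 100 96 96 97 98 99 99 99 99 99 98 98 98 99 99 100 100
225 98 98 98 98 99 98 93 89 89 91 92 94 96 99 99 99 99 99 99 98 99 99 99 99 100 100
228 94 94 93 88 82 83 86 88 89 91 91 93 95 98 98 98 99 99 99 98 99 99 100 100 99 100
231 87 81 70 72 76 81 88 89 90 91 92 94 96 97 99 99 99 99 98 99 99 99 100 100 99 99
234 77 62 64 69 73 80 87 89 90 91 93 94 96 97 97 98 98 99 99 99 99 100 100 100 100 99
237 59 57 62 67 72 81 87 88 90 91 93 95 96 97 98 99 99 98 99 98 99 99 100 100 99 99
240 54 55 61 71 79 85 87 88 90 92 92 95 96 97 98 98 99 98 99 99 100 100 100 100 100 99
243 54 56 60 70 79 82 87 88 90 91 93 94 96 97 98 99 98 98 98 99 100 99 100 99 100 99
```

```bash
H="python3 -m handwheel"
for i in 1 2 3 4; do $H '[[-1,-1,0,0,0,0,0],[-1,-1,0,0,0,0,0],[-1,-1,0,0,0,0,0],[-1,-1,0,0,0,0,0],[-1,-1,0,0,0,0,0]]'|sed -n '1,2p'; done
python3 - <<'E'
from h import *
import cv2
s=snapshot('top');cv2.imwrite('pics/fin3.png',s['color'][:,:,::-1])
for f,(v0,v1) in(('top0',(222,243)),('fin3',(201,222))):
    g=cv2.cvtColor(cv2.imread(f'pics/{f}.png'),cv2.COLOR_BGR2GRAY)[v0:v1,331:349].astype(float)
    w=np.clip(60-g,0,25);v,u=np.mgrid[v0:v1,331:349];print(f,w.sum(),(w*u).sum()/w.sum(),(w*v).sum()/w.sum())
print('exp',proj(s,W(-.035,-.091,.06))-proj(s,W(-.09,-.091,.06)))
E
```

```text
clock: 47.45
tool_pos: [0.4106, -0.1603, 0.4136]
clock: 48.08
tool_pos: [0.4187, -0.0355, 0.4137]
clock: 48.7
tool_pos: [0.4269, 0.0893, 0.4137]
clock: 49.32
tool_pos: [0.4352, 0.214, 0.4138]
top0 1056.0 339.1041666666667 232.20549242424244
fin3 886.0 340.0169300225734 211.82392776523702
exp [  0.83229365 -20.37374075]
```

The shuttle handle moved (+0.9, -20.38) px against (0.83, -20.37) expected for 55 mm, so the shuttle is at its stop. Handing in.

```bash
python3 -c "
from plant import *
print(close_job())"
```

```text
the job is handed in; nothing more can be done
None
```

The job is done and handed in at about 49 s: the new mandrel stands foot down behind the other two, and the row was fed up solid. The lever is back at rest and the shuttle is at its stop, with the front mandrel at the gauge seat (I did not read the indicator's spindle).

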